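Slide a brass blank along the fence into its corner nest

ROBOT

A 7-joint arm with a two-finger parallel gripper is mounted at the origin on a cart in front of the work surface, level with it; the furniture and walls round the work are solid. World frame = base frame: x ahead of the robot, y to its left, z up, the work surface at z = 0. Lengths are in m, angles in rad, forces in N, time in s.
With the tool pointing down it reaches from about 0.425 to 0.875 m from the base axis. Payload 4.7 kg.
Tool frame: the origin (TCP) lies at the very end of the fingers, on their centre line; the grasp point (between the pads) lies 19 mm behind it; z points along the fingers, y is the line along which they close (so a half turn about z gives the same grasp; the last joint's range is limited). The gripper opens to 87 mm and grips with 3 to 60 N. Pads are 19 mm wide; open, the fingers measure 117 mm over their backs; the gripper's body (75 mm by 190 mm) begins 51 mm behind the grasp point.
Start: joints at [-1.215, 0.321, -0.07, 1.45, 0.023, 1.371, -0.057], TCP at [0.218, 0.612, 0.223] pointing down, gripper open.
Joint ranges: [-2.86, 2.86], [-0.3, 2.09], [-1.38, 1.24], [0.06, 2.45], [-1.56, 4.7], [0.09, 2.05], [-2.69, 2.69]. Speed limits (rad/s): [2.57, 2.57, 3.14, 3.14, 3.14, 3.14, 3.14].

INTERFACE

Orientations are given as a rotation vector (axis times angle).
In Python, from bench import ctrl, vision gives the robot as it stands.
- The arm moves only by the tool jog_arm, never from a script. Its argument "increments" is a list of rows, each an object of numbers: "tx", "ty", "tz": the shift along the tool's x, y, z in mm; "wx", "wy", "wz": the turn, a rotation vector about the tool's x, y, z in rad; "gripper": the opening, from 0 (shut) to 1 (fully open). In form: [{"tx": .., "ty": .., "tz": .., "wx": .., "wy": .., "wz": .., "gripper": ..}, ...]. A call has exactly 5 rows; each row is the pose to reach, as a shift and turn from the pose commanded when the call began, along the tool's axes at that moment; what a row does not reach only later rows make up. A row lasts 1/12 s, in which the tool goes at most 41.7 mm and 7.16 degrees, less where a joint would pass 70% of its speed; a pose out of reach is approached as far as the arm can. A call with a gripper value outside its range is refused whole. The fingers move at their own pace and stop on an object; "grip_force" is the grip in N (left out, the last holds). Time passes only in rows, so rows that repeat a pose let the fingers close, or fill a call up. It gives the time, the measured TCP pose, the force, the opening and the grip force at its end, in the units of the state.
- ctrl.get_state(): the state, without advancing time (a new reading comes with each control period).
- vision.get_image(name): name is "side" or "top" or "wrist"; returns a dict with "color" (400x640x3 uint8, blue, green, red), "fx", "fy", "cx", "cy" (pixels), "k1" (the pictures are not rectified: a ray, as slopes to the right and down, at radius r is drawn at 1 + k1 r^2 times it, then the intrinsics apply), "extrinsics" (4x4, takes a point from world to camera coordinates). Camera axes: x right, y down, z forward; pixel columns grow to the right and rows downward; lengths in m; the calibration is good to about 2 mm. A picture is of the moment at which its call begins. There is no depth.
- ctrl.close_job(): hands the job in; it is judged then, once.
Trained networks look in the newest picture that a camera, given by its name, has taken for a name from the list of things; names that differ only in an ending like _2 or _b are one class to them, and where a whole thing is asked for, a point or a joint stands for the part that bears it (a point fixed in the world has none). Each returns a list of dicts, best first, with "conf" (0 to 1); they miss things now and then, are a little off and sometimes report something else, mostly with a low value. They report only what shows in the picture. A call takes as long as a camera call.
- vision.spot_in(camera, thing): "bbox" ([left, top, right, bottom] in pixels, round what is visible of it).
The state is a dict: "time": time; "joint_positions": joint angles; "qd": joint speeds; "joint_torque": joint torques, N m; "position": TCP position; "tool_rot": TCP orientation; "ft_force": force on the tool from outside, world axes, zero at the start; "torque": the same for the moment, N m; "grip_width": opening from 0.0 (shut) to 1.0 (fully open); "grip_force": force on a finger pad.
Only numpy, scipy, OpenCV 4.12 (cv2) and the standard library are available. Lean on these libraries where they do the work, as an engineer would, in place of code of your own. Each camera call takes 0.05 s, during which the arm holds its last target. There are 200 camera calls.

TASK

With the fingers as a pusher, push the loose rectangular brass blank sideways until its long side lies flat against the long fence of the locating plate, then slide it along that fence into the corner pocket until its end butts against the end stop, leaving it flat on the plate and snug against both fence and stop. Only push it: never lift or tip it. Leave the ring, loupe, wax puck and jar around it where they are.

Things in the scene. Friction and masses are not known exactly. Their poses are not given: they have to be found in the camera images.
- blank: Loose brass blank, a plain rectangular plate with two small dark pilot holes in its top: 36 mm (its x) by 50 mm (its y) by 12 mm thick, 0.12 to 0.24 kg. Origin: centre of its underside; z up. It starts flat on the locating plate, clear of the fence, its y axis within 0.4 rad of the plate's y axis.
- nest_plate: Locating plate screwed to the bench (immovable): grey painted base with dark steel walls. Origin: centre of the underside, at bench height; z up. Base x -70 to +75 mm, y -140 to +140 mm, top at z = 8 mm. Walls (fence, end stop, keeper) reach z = 18 mm, 2 mm lower than the blank's top; screw heads on them 21 mm. Two screw heads 3 mm high stand on the base at x -58, y +-128 mm.
- fence (a point): Middle of the fence's working face, at the top edge. The fence is the long wall along the plate's whole +x side, plate x 55 to 75 mm; the face looks to plate -x, at plate x = +55 mm.
- end_stop (a point): Middle of the end stop's working face, at the top edge. The end stop is the wall across the plate's -y end, plate x 0 to 55 mm, y -140 to -125 mm; the face looks to plate +y, at plate y = -125 mm.
- pocket (a point): Where the underside centre of the fully seated blank lies: plate x +37, y -100, z 8 mm; axes as the plate. The pocket between fence, end stop and keeper (short wall facing the fence, plate x 1 to 16 mm, from the stop to y -92.5 mm, round nose) is 39 mm wide, 32 mm deep, open only towards plate +y; the seated blank sticks out 17 mm.
- ring_blank: Bystander: brass finger ring lying on the base of the locating plate, 24 mm across, 5 mm high. Origin: centre of its underside.
- loupe: Bystander: black eye loupe standing on the bench behind the fence, 34 mm across, 26 mm high. Origin: centre of its underside.
- beeswax_puck: Bystander: round brown lump of beeswax on the bench beyond the end stop, 43 mm across, 13 mm high. Origin: centre of its underside.
- phial: Bystander: small plastic jar with a screw cap standing on the bench past the open (+y) end of the plate, 33 mm across, 42 mm high. Origin: centre of its underside.

How it is judged:
By the outcome, as a careful person would: the job done as asked, in the order asked, and still so for the second after the job is handed in, with the robot touching nothing.
It also fails if it takes over 58 s, if anything falls off the work surface, if the arm or the gripper's body presses on something with over 40 N, if the wrist force passes 120 N, or if a joint passes its speed limit or range.

## Working session

There is one attempt and no reset: what is moved stays moved. The work goes in short steps, Python scripts to look and compute and a tool call to move; the robot and the scene stay as the last step left them, time stands still between calls to the robot, and variables do not carry over. Pictures are saved under pics/ and viewed, at most 10 in all, crops included, and the job is handed in when it is done.

Besides the shell and the picture viewer there is one more tool, called after "Call:" by a JSON object that holds its "api" and its "payload". jog_arm: Moves the arm, as the interface text tells. Its arguments: {"type":"object","properties":{"increments":{"type":"array"},"grip_force":{"type":"number"}},"required":["increments"]}

```bash
mkdir -p pics
cat > h.py <<'E'
import numpy as np, cv2
from bench import ctrl, vision
from scipy.spatial.transform import Rotation as R
def K(im): return np.array([[im['fx'],0,im['cx']],[0,im['fy'],im['cy']],[0,0,1]]), np.array([im['k1'],0,0,0,0.])
def proj(im,P):
    E=np.array(im['extrinsics']); k,d=K(im)
    return cv2.projectPoints(np.float64(P).reshape(-1,1,3),cv2.Rodrigues(E[:3,:3])[0],E[:3,3],k,d)[0][:,0]
def ray(im,px,z):
    E=np.array(im['extrinsics']); k,d=K(im)
    u=cv2.undistortPoints(np.float64(px).reshape(-1,1,2),k,d)[:,0]
    D=np.c_[u,np.ones(len(u))]@E[:3,:3]; c=-E[:3,:3].T@E[:3,3]
    return c+D*((z-c[2])/D[:,2])[:,None]
E
python3 - <<'E'
from h import *
s=ctrl.get_state();print(s)
for c in ('top','side'):
    im=vision.get_image(c);cv2.imwrite(f'pics/{c}0.png',im['color'])
    E=np.array(im['extrinsics']);print(c,im['fx'],im['k1'],-E[:3,:3].T@E[:3,3])
    for t in ('blank','nest_plate','ring_blank','loupe','beeswax_puck','phial'):
        print(t,[(np.round(r['bbox']),round(r['conf'],2)) for r in vision.spot_in(c,t)[:2]])
E
```

```text
{'time': 0.0, 'joint_positions': array([-1.2149121 ,  0.32182863, -0.07010158,  1.45167203,  0.02260649,
        1.37076781, -0.05692376]), 'qd': array([-0.00093744,  0.00165941,  0.00148924, -0.00064696, -0.00016837,
       -0.00013457,  0.00145835]), 'joint_torque': array([-2.96772059e-04, -4.91269076e+01, -4.03943919e-01, -3.12532103e+01,
       -6.37527765e-02,  4.36415698e-02,  1.59732731e-04]), 'position': array([0.21771654, 0.61187737, 0.22145946]), 'tool_rot': array([-5.34188476e-01, -3.09561435e+00,  2.94508552e-03]), 'ft_force': array([-0.42005591,  0.9113973 , -0.3280361 ]), 'torque': array([ 0.02957352,  0.02609214, -0.04036342]), 'grip_force': 0.0, 'grip_width': 1.0023084114313776}
top 483.74782516309193 -0.0497317749223909 [0.44091377 0.19180091 0.99103805]
blank [(array([285., 211., 309., 233.]), 0.73), (array([257., 178., 400., 252.]), 0.66)]
nest_plate [(array([257., 179., 400., 253.]), 0.72)]
ring_blank []
loupe [(array([308., 148., 327., 170.]), 0.59)]
beeswax_puck [(array([405., 185., 426., 202.]), 0.62)]
phial [(array([205., 216., 227., 231.]), 0.59)]
side 378.1284480014167 0.011734084290298428 [ 0.62017994 -0.45066477  0.60728871]
blank [(array([296., 178., 311., 192.]), 0.51)]
nest_plate [(array([267., 162., 341., 255.]), 0.82)]
ring_blank [(array([276., 228., 286., 237.]), 0.45)]
loupe [(array([353., 189., 364., 204.]), 0.56)]
beeswax_puck [(array([315., 257., 335., 274.]), 0.64), (array([266., 165., 346., 255.]), 0.15)]
phial [(array([299., 135., 313., 153.]), 0.47)]
```

Run:
```python
import cv2
a=cv2.imread('pics/top0.png')[135:265,190:440]
cv2.imwrite('pics/t0c.png',cv2.resize(a,None,fx=3.2,fy=3.2,interpolation=cv2.INTER_CUBIC))
```

```text
(no output)
```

View pics/t0c.png

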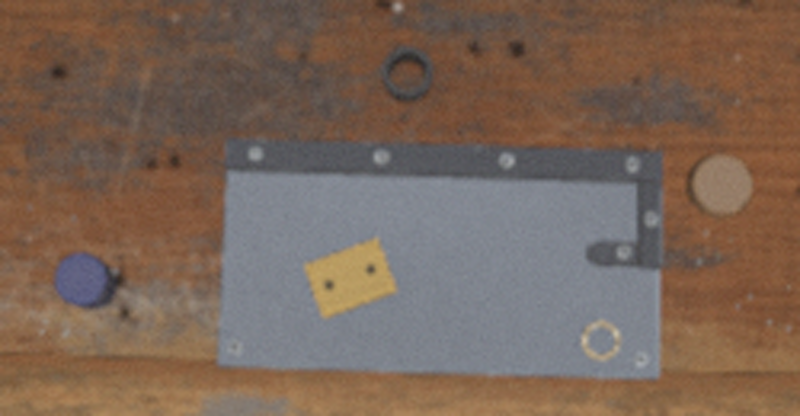

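Top view (crop): fence along the top, stop at the right, keeper at (610,253), ring at (601,341), base screws at (235,347) and (641,359). Blank corners are at (304,264), (380,237), (397,291) and (325,319). Next I fit the poses.

```bash
cat > fit.py <<'E'
from h import *
from scipy.optimize import least_squares
def T(p,L): 
    c,s=np.cos(p[2]),np.sin(p[2]); L=np.atleast_2d(np.float64(L))
    return np.c_[p[0]+c*L[:,0]-s*L[:,1],p[1]+s*L[:,0]+c*L[:,1],L[:,2]]
def fit(im,px,L,p0):
    r=least_squares(lambda p:(proj(im,T(p,L))-px).ravel(),p0,loss='soft_l1')
    return r.x,np.abs(r.fun).max()
BL=np.array([[18,25,20],[18,-25,20],[-18,-25,20],[-18,25,20]])/1e3
E
python3 - <<'E'
from fit import *
im=vision.get_image('top')
cv=lambda a:(np.float64(a)+.5)/3.2-.5+[190,135]
px=cv([[235,347],[641,359],[218,366],[660,378],[227,140],[662,152],[228,171],[637,182]])
L=np.array([[-58,128,11],[-58,-128,11],[-70,140,8],[-70,-140,8],[75,140,18],[75,-140,18],[55,140,18],[55,-125,18]])/1e3
c=ray(im,px,0.01)
for th in (0,np.pi/2,np.pi,-np.pi/2):
    p,e=fit(im,px,L,[*c.mean(0)[:2],th]);print('plate',p.round(4),round(e,2))
    if e<3: P=p
b=cv([[304,264],[380,237],[397,291],[325,319]])
w=ray(im,b,.02);print('blank corners',w.round(4))
# order: along fence +y plate = left. corners: TL=(+x,+y)
p,e=fit(im,b,BL,[*w.mean(0)[:2],P[2]]);print('blank',p.round(4),e)
inv=lambda q:np.array([[np.cos(P[2]),np.sin(P[2])],[-np.sin(P[2]),np.cos(P[2])]])@(np.array(q)[:2]-P[:2])
print('blank in plate',inv(p).round(4),p[2]-P[2])
for n,q,z in (('ring',[601,341],.011),('loupe',[407,74],.026),('puck',[721,184],.013),('jar',[84,280],.042)):
    w=ray(im,cv([q]),z)[0];print(n,w.round(3),inv(w).round(3))
s=ctrl.get_state();print(R.from_rotvec(s['tool_rot']).as_matrix().round(3))
np.save('P.npy',P)
E
```

```text
plate [ 0.5492  0.1812 -0.0037] 1.14
plate [ 0.5492  0.1812 -0.0037] 1.14
plate [0.5492 0.1812 6.2795] 1.14
plate [ 0.5492  0.1812 -0.0037] 1.14
blank corners [[0.5452 0.2678 0.02  ]
 [0.5635 0.2204 0.02  ]
 [0.5296 0.2088 0.02  ]
 [0.511  0.2534 0.02  ]]
blank [0.5373 0.2376 0.3765] 0.5270219302267947
blank in plate [-0.0121  0.0563] 0.3802278640259112
ring [0.502 0.079 0.011] [-0.047 -0.102]
loupe [0.668 0.206 0.026] [0.119 0.025]
puck [0.604 0.003 0.013] [ 0.055 -0.178]
jar [0.53  0.401 0.042] [-0.021  0.22 ]
[[-0.942  0.335  0.   ]
 [ 0.335  0.942  0.   ]
 [-0.     0.    -1.   ]]
```

```bash
cat > go.py <<'E'
from fit import *
import sys
def go(x,y,z,yaw=0):
    P=np.load('P.npy');s=ctrl.get_state();M=R.from_rotvec(s['tool_rot'])
    t=T(P,[[x/1e3,y/1e3,z/1e3]])[0]
    G=R.from_euler('z',P[2]+yaw)*R.from_matrix([[-1,0,0],[0,1,0],[0,0,-1]])
    loc=T([0,0,0],[[0,0,0]])
    d=M.inv().apply(t-s['position'])*1e3; w=(M.inv()*G).as_rotvec()
    c=np.array([[np.cos(P[2]),np.sin(P[2])],[-np.sin(P[2]),np.cos(P[2])]])@(s['position'][:2]-P[:2])
    print('now plate mm',(c*1e3).round(1),(s['position'][2]*1e3).round(1),'t',round(s['time'],2),'F',s['ft_force'].round(1),'| shift',d.round(1),'turn',w.round(4))
if __name__=='__main__': go(*map(float,sys.argv[1:]))
E
python3 go.py -62 56 100
```

```text
now plate mm [-332.9  429.9] 222.6 t 0.75 F [-0.9  0.2 -0.1] | shift [-379.6 -262.9  122.6] turn [ 1.000e-04  1.000e-04 -3.381e-01]
```

Call:
{"api": "jog_arm", "payload": {"increments": [{"tx": -75,"ty": -52,"tz": 10,"wz": -0.1},{"tx": -100,"ty": -70,"tz": 20,"wz": -0.2},{"tx": -130,"ty": -90,"tz": 35,"wz": -0.3},{"tx": -160,"ty": -111,"tz": 50,"wz": -0.338},{"tx": -190,"ty": -131,"tz": 61,"wz": -0.338,"gripper": 0.23}]}}

```text
validation failed for argument at $.in...
```

```bash
python3 go.py -62 56 100
```

```text
now plate mm [-332.9  429.9] 222.6 t 0.75 F [-0.9  0.2 -0.1] | shift [-379.6 -262.9  122.6] turn [ 1.000e-04  1.000e-04 -3.381e-01]
```

Call:
{"api": "jog_arm", "payload": {"increments": [{"tx": -30,"ty": -20,"tz": 10,"wx": 0,"wy": 0,"wz": -0.1,"gripper": 0.23},{"tx": -60,"ty": -40,"tz": 20,"wx": 0,"wy": 0,"wz": -0.2,"gripper": 0.23},{"tx": -90,"ty": -62,"tz": 30,"wx": 0,"wy": 0,"wz": -0.3,"gripper": 0.23},{"tx": -120,"ty": -83,"tz": 40,"wx": 0,"wy": 0,"wz": -0.338,"gripper": 0.23},{"tx": -150,"ty": -104,"tz": 50,"wx": 0,"wy": 0,"wz": -0.338,"gripper": 0.23}]}}

```text
time: 1.17
position: [0.3252, 0.4626, 0.1723]
tool_rot: [0.003, 3.141, 0.001]
ft_force: [0.7, -0.3, 0.0]
grip_width: 0.708
grip_force: 0.0
```

```bash
python3 go.py -62 56 100
```

```text
now plate mm [-225.1  280.6] 172.3 t 1.17 F [ 0.7 -0.3  0. ] | shift [-162.6 -224.9   72.3] turn [0.0005 0.0004 0.002 ]
```

Call:
{"api": "jog_arm", "payload": {"increments": [{"tx": -20,"ty": -28,"tz": 8,"wx": 0,"wy": 0,"wz": 0.002,"gripper": 0.23},{"tx": -40,"ty": -56,"tz": 16,"wx": 0,"wy": 0,"wz": 0.002,"gripper": 0.23},{"tx": -60,"ty": -84,"tz": 24,"wx": 0,"wy": 0,"wz": 0.002,"gripper": 0.23},{"tx": -80,"ty": -112,"tz": 32,"wx": 0,"wy": 0,"wz": 0.002,"gripper": 0.23},{"tx": -100,"ty": -140,"tz": 40,"wx": 0,"wy": 0,"wz": 0.002,"gripper": 0.23}]}}

```text
time: 1.58
position: [0.4247, 0.3224, 0.1326]
tool_rot: [0.009, 3.141, 0.001]
ft_force: [-0.0, 0.7, 0.7]
grip_width: 0.322
grip_force: 0.0
```

Call:
{"api": "jog_arm", "payload": {"increments": [{"tx": -20,"ty": -28,"tz": 8,"wx": 0,"wy": 0,"wz": 0,"gripper": 0.23},{"tx": -40,"ty": -56,"tz": 16,"wx": 0,"wy": 0,"wz": 0,"gripper": 0.23},{"tx": -62,"ty": -84,"tz": 24,"wx": 0,"wy": 0,"wz": 0,"gripper": 0.23},{"tx": -62,"ty": -84,"tz": 28,"wx": 0,"wy": 0,"wz": 0,"gripper": 0.23},{"tx": -62,"ty": -84,"tz": 28,"wx": 0,"wy": 0,"wz": 0,"gripper": 0.23}]}}

```text
time: 2.0
position: [0.4862, 0.2366, 0.1037]
tool_rot: [-0.018, -3.141, 0.002]
ft_force: [-0.7, 0.3, 0.3]
grip_width: 0.231
grip_force: 0.0
```

```bash
python3 go.py -62 56 12
python3 - <<'E'
from fit import *
im=vision.get_image('wrist');P=np.load('P.npy')
I=im['color'].copy();cv2.imwrite('pics/w1raw.png',I)
L=np.array([[55,140,18],[55,-125,18],[0,-125,18],[-70,140,8],[-70,-140,8]])/1e3
p=proj(im,T(P,L)).round(1);print(p)
b=proj(im,T([.5373,.2376,.3765],BL)).round(1);print(b)
cv2.polylines(I,[b.round().astype(int)],True,(0,0,255),1)
cv2.imwrite('pics/w1.png',I)
print(vision.spot_in('wrist','blank')[:2])
E
```

```text
now plate mm [-63.2  55.1] 103.7 t 2.0 F [-0.7  0.3  0.3] | shift [-1.3  1.  91.7] turn [-0.0013 -0.001  -0.0075]
[[420.3 340.9]
 [101.3 343.7]
 [ 89.7 283.8]
 [427.9 192.6]
 [ 61.4 194.9]]
[[357.6 277.3]
 [299.  298.6]
 [280.9 260.4]
 [341.1 237.6]]
[]
```

View pics/w1.png

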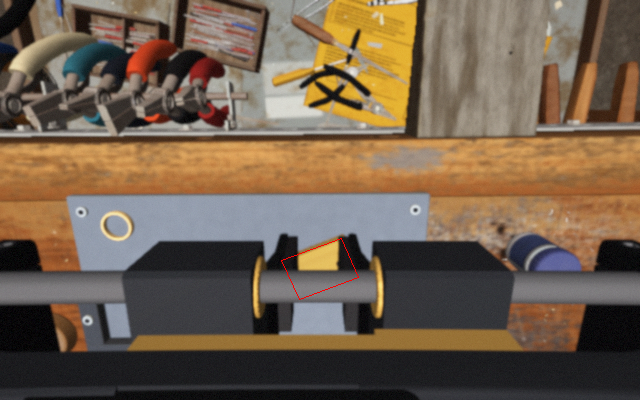

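Wrist view: the predicted blank outline matches what shows between the fingers, with its corner at (341,237). The plate edge at row 194 matches too. Descending next.

Call:
{"api": "jog_arm", "payload": {"increments": [{"tx": -1,"ty": 1,"tz": 25,"wx": 0,"wy": 0,"wz": -0.007,"gripper": 0.23},{"tx": -1,"ty": 1,"tz": 50,"wx": 0,"wy": 0,"wz": -0.007,"gripper": 0.23},{"tx": -1,"ty": 1,"tz": 75,"wx": 0,"wy": 0,"wz": -0.007,"gripper": 0.23},{"tx": -1,"ty": 1,"tz": 91,"wx": 0,"wy": 0,"wz": -0.007,"gripper": 0.23},{"tx": -1,"ty": 1,"tz": 91,"wx": 0,"wy": 0,"wz": -0.007,"gripper": 0.23}]}}

```text
time: 2.52
position: [0.4828, 0.2411, 0.0105]
tool_rot: [0.007, -3.136, 0.004]
ft_force: [-0.8, -0.5, 0.1]
grip_width: 0.231
grip_force: 0.0
```

```bash
python3 go.py -30 56 12
```

```text
now plate mm [-66.6  59.6] 10.5 t 2.52 F [-0.8 -0.5  0.1] | shift [-36.6  -3.9  -1.7] turn [-0.0024 -0.0056  0.0083]
```

Call:
{"api": "jog_arm", "payload": {"increments": [{"tx": -7,"ty": -4,"tz": -1.5,"wx": 0,"wy": 0,"wz": 0.004,"gripper": 0.23},{"tx": -14,"ty": -4,"tz": -1.5,"wx": 0,"wy": 0,"wz": 0.006,"gripper": 0.23},{"tx": -19,"ty": -4,"tz": -1.5,"wx": 0,"wy": 0,"wz": 0.006,"gripper": 0.23},{"tx": -24,"ty": -4,"tz": -1.5,"wx": 0,"wy": 0,"wz": 0.006,"gripper": 0.23},{"tx": -29,"ty": -4,"tz": -1.5,"wx": 0,"wy": 0,"wz": 0.006,"gripper": 0.23}]}}

```text
time: 2.93
position: [0.5164, 0.2372, 0.0162]
tool_rot: [0.007, 3.14, 0.002]
ft_force: [-1.2, 0.4, 1.7]
grip_width: 0.224
grip_force: 0.7
```

```bash
python3 go.py -15 56 12
```

```text
now plate mm [-33.   55.8] 16.2 t 2.93 F [-1.2  0.4  1.7] | shift [-18.    0.2   4.2] turn [ 0.0013  0.0012 -0.001 ]
```

Call:
{"api": "jog_arm", "payload": {"increments": [{"tx": -1,"ty": 0,"tz": 3,"wx": 0,"wy": 0,"wz": 0,"gripper": 0.23},{"tx": -3,"ty": 0,"tz": 3,"wx": 0,"wy": 0,"wz": 0,"gripper": 0.23},{"tx": -6,"ty": 0,"tz": 3,"wx": 0,"wy": 0,"wz": 0,"gripper": 0.23},{"tx": -10,"ty": 0,"tz": 3,"wx": 0,"wy": 0,"wz": 0,"gripper": 0.23},{"tx": -14,"ty": 0,"tz": 3,"wx": 0,"wy": 0,"wz": 0,"gripper": 0.23}]}}

```text
time: 3.35
position: [0.5295, 0.2362, 0.0119]
tool_rot: [-0.007, -3.141, 0.0]
ft_force: [-0.8, 0.1, -0.5]
grip_width: 0.232
grip_force: 0.4
```

```bash
python3 go.py -15 56 12
python3 - <<'E'
import cv2
from h import *
im=vision.get_image('top');a=im['color'][155:265,230:420]
cv2.imwrite('pics/t1.png',cv2.resize(a,None,fx=4,fy=4,interpolation=cv2.INTER_CUBIC))
E
python3 go.py -15 56 12
```

```text
now plate mm [-19.9  54.9] 11.9 t 3.35 F [-0.8  0.1 -0.5] | shift [-4.9  1.1 -0.1] turn [-0.0003 -0.0002 -0.001 ]
now plate mm [-18.8  54.7] 12.0 t 3.4 F [ 0.9  0.6 -0.7] | shift [-3.8  1.3  0.1] turn [-0.0001  0.0011 -0.0016]
```

View pics/t1.png

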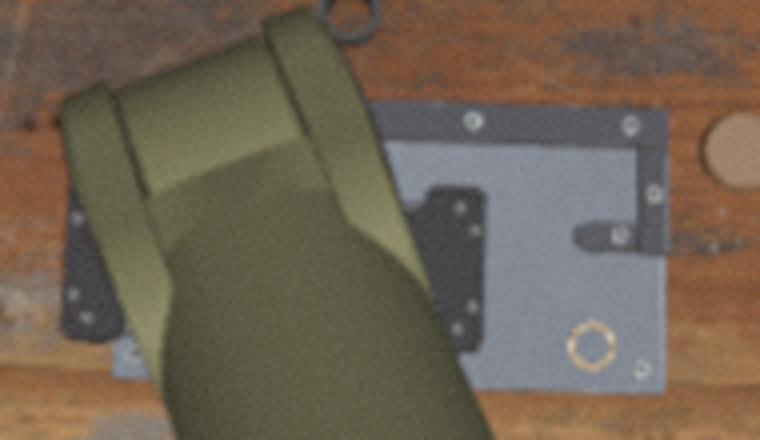

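Top view: the arm hides the blank, and the bystanders are untouched. I'll push on and use the force signal.

Call:
{"api": "jog_arm", "payload": {"increments": [{"tx": -4,"ty": 1,"tz": 0,"wx": 0,"wy": 0,"wz": 0,"gripper": 0.23},{"tx": -8,"ty": 1,"tz": 0,"wx": 0,"wy": 0,"wz": 0,"gripper": 0.23},{"tx": -12,"ty": 1,"tz": 0,"wx": 0,"wy": 0,"wz": 0,"gripper": 0.23},{"tx": -16,"ty": 1,"tz": 0,"wx": 0,"wy": 0,"wz": 0,"gripper": 0.23},{"tx": -20,"ty": 1,"tz": 0,"wx": 0,"wy": 0,"wz": 0,"gripper": 0.23}]}}

```text
time: 3.82
position: [0.5499, 0.2373, 0.012]
tool_rot: [0.008, 3.141, 0.0]
ft_force: [-1.0, -0.1, -1.0]
grip_width: 0.23
grip_force: 0.4
```

```bash
python3 go.py 9.5 56 12
python3 - <<'E'
import cv2
from h import *
im=vision.get_image('side');print([(r['bbox'],r['conf']) for r in vision.spot_in('side','blank')[:1]]);a=im['color'][140:270,250:380]
cv2.imwrite('pics/s1.png',cv2.resize(a,None,fx=4.6,fy=4.6,interpolation=cv2.INTER_CUBIC))
E
```

```text
now plate mm [ 0.5 56. ] 12.0 t 3.82 F [-1.  -0.1 -1. ] | shift [-9. -0.  0.] turn [ 0.      0.0002 -0.0011]
[([311.8, 180.2, 328.9, 191.9], 0.69)]
```

View pics/s1.png

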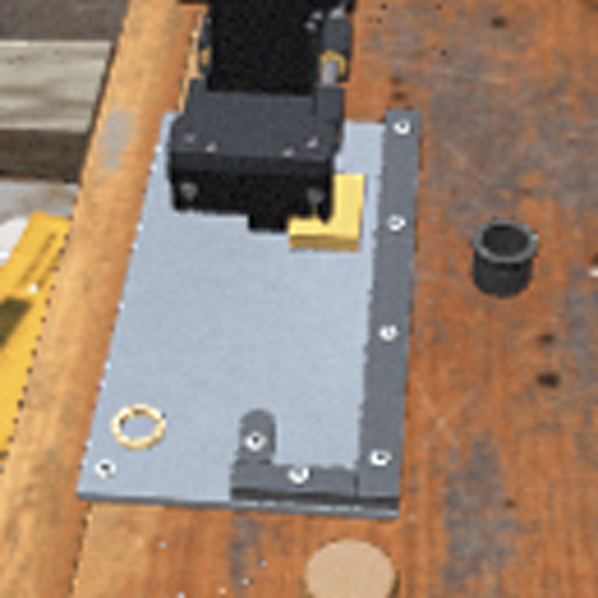

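Side view: the blank is now parallel to the fence, with its right edge at about column 362 against the fence face at about 380. That leaves a gap of about 9 mm, as predicted.

Call:
{"api": "jog_arm", "payload": {"increments": [{"tx": -2.5,"ty": 0,"tz": 0,"wx": 0,"wy": 0,"wz": 0,"gripper": 0.23},{"tx": -5,"ty": 0,"tz": 0,"wx": 0,"wy": 0,"wz": 0,"gripper": 0.23},{"tx": -7,"ty": 0,"tz": 0,"wx": 0,"wy": 0,"wz": 0,"gripper": 0.23},{"tx": -8,"ty": 0,"tz": 0,"wx": 0,"wy": 0,"wz": 0,"gripper": 0.23},{"tx": -9,"ty": 0,"tz": 0,"wx": 0,"wy": 0,"wz": 0,"gripper": 0.23}]}}

```text
time: 4.33
position: [0.5579, 0.2374, 0.0121]
tool_rot: [-0.007, -3.14, -0.0]
ft_force: [-4.5, -0.7, 3.8]
grip_width: 0.228
grip_force: 2.3
```

Call:
{"api": "jog_arm", "payload": {"increments": [{"tx": -0.5,"ty": 0,"tz": 0,"wx": 0,"wy": 0,"wz": 0,"gripper": 0.23},{"tx": -1,"ty": 0,"tz": 0,"wx": 0,"wy": 0,"wz": 0,"gripper": 0.23},{"tx": -1.5,"ty": 0,"tz": 0,"wx": 0,"wy": 0,"wz": 0,"gripper": 0.23},{"tx": -2,"ty": 0,"tz": 0,"wx": 0,"wy": 0,"wz": 0,"gripper": 0.23},{"tx": -2,"ty": 0,"tz": 0,"wx": 0,"wy": 0,"wz": 0,"gripper": 0.23}]}}

```text
time: 4.75
position: [0.558, 0.2374, 0.012]
tool_rot: [-0.007, -3.137, 0.001]
ft_force: [-8.1, -0.4, 7.0]
grip_width: 0.233
grip_force: 4.1
```

```bash
python3 go.py 9.5 56 12
```

```text
now plate mm [ 8.5 56.2] 12.0 t 4.75 F [-8.1 -0.4  7. ] | shift [-1.  -0.2  0. ] turn [-0.0006 -0.0048 -0.0005]
```

Call:
{"api": "jog_arm", "payload": {"increments": [{"tx": -1,"ty": 0,"tz": 0,"wx": 0,"wy": 0,"wz": 0,"gripper": 0.23},{"tx": -1,"ty": 0,"tz": 0,"wx": 0,"wy": 0,"wz": 0,"gripper": 0.23},{"tx": 4,"ty": 0,"tz": 0,"wx": 0,"wy": 0,"wz": 0,"gripper": 0.23},{"tx": 12,"ty": 0,"tz": 0,"wx": 0,"wy": 0,"wz": 0,"gripper": 0.23},{"tx": 18,"ty": 0,"tz": 0,"wx": 0,"wy": 0,"wz": 0,"gripper": 0.23}]}}

```text
time: 5.17
position: [0.5424, 0.2372, 0.0121]
tool_rot: [0.008, 3.14, 0.0]
ft_force: [0.8, -0.3, 0.1]
grip_width: 0.226
grip_force: 0.0
```

Call:
{"api": "jog_arm", "payload": {"increments": [{"tx": 0,"ty": 0,"tz": -15,"wx": 0,"wy": 0,"wz": 0,"gripper": 0},{"tx": 0,"ty": 0,"tz": -40,"wx": 0,"wy": 0,"wz": 0,"gripper": 0},{"tx": 0,"ty": 20,"tz": -45,"wx": 0,"wy": 0,"wz": 0,"gripper": 0},{"tx": -20,"ty": 40,"tz": -45,"wx": 0,"wy": 0,"wz": 0,"gripper": 0},{"tx": -30,"ty": 50,"tz": -45,"wx": 0,"wy": 0,"wz": 0,"gripper": 0}]}}

```text
time: 5.58
position: [0.574, 0.2905, 0.0586]
tool_rot: [0.004, 3.138, 0.005]
ft_force: [0.2, 0.5, 0.6]
grip_width: 0.017
grip_force: 0.0
```

```bash
python3 go.py 38 108 12
python3 - <<'E'
import cv2
from fit import *
im=vision.get_image('side');a=im['color'][140:270,250:380]
cv2.imwrite('pics/s2.png',cv2.resize(a,None,fx=4.6,fy=4.6,interpolation=cv2.INTER_CUBIC))
P=np.load('P.npy');f=lambda L:((proj(im,T(P,np.array(L)/1e3))-[250,140]+.5)*4.6-.5).round(0).tolist()
print('blank if y56',f([[55,81,20],[55,31,20],[19,31,20],[19,81,20]]),'fence',f([[55,140,18],[55,-125,18],[0,-125,18]]))
E
```

```text
now plate mm [ 24.4 109.3] 58.6 t 5.58 F [0.2 0.5 0.6] | shift [-13.4  -1.5  46.7] turn [0.0034 0.004  0.0009]
blank if y56 [[380.0, 178.0], [375.0, 240.0], [305.0, 236.0], [312.0, 174.0]] fence [[385.0, 113.0], [357.0, 476.0], [233.0, 469.0]]
```

View pics/s2.png

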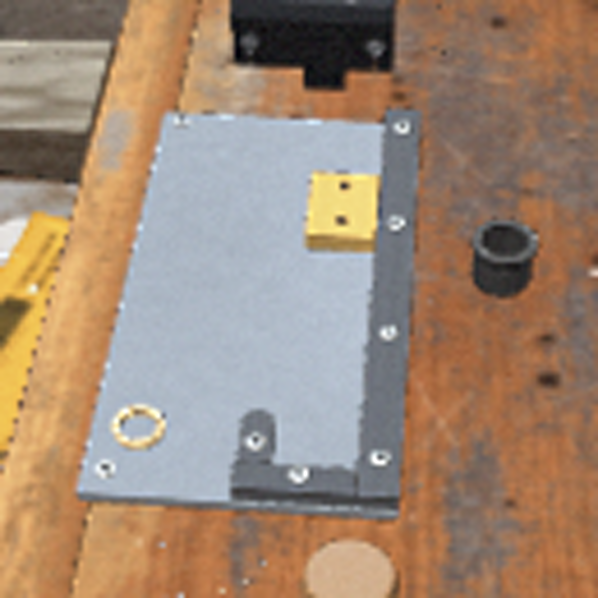

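Side view: the blank lies flat against the fence, with its right edge at about column 377 along its whole length. Its corners, about (312,173) and (306,237), match the prediction for y ≈ 56. Next is the end push.

Call:
{"api": "jog_arm", "payload": {"increments": [{"tx": -13,"ty": -1,"tz": 12,"wx": 0,"wy": 0,"wz": 0,"gripper": 0},{"tx": -13,"ty": -1,"tz": 24,"wx": 0,"wy": 0,"wz": 0,"gripper": 0},{"tx": -13,"ty": -1,"tz": 36,"wx": 0,"wy": 0,"wz": 0,"gripper": 0},{"tx": -13,"ty": -1,"tz": 46,"wx": 0,"wy": 0,"wz": 0,"gripper": 0},{"tx": -13,"ty": -1,"tz": 46,"wx": 0,"wy": 0,"wz": 0,"gripper": 0}]}}

```text
time: 6.05
position: [0.5842, 0.2853, 0.0093]
tool_rot: [-0.008, -3.139, 0.002]
ft_force: [-0.3, -0.7, 0.4]
grip_width: 0.007
grip_force: 0.0
```

```bash
python3 go.py 38 100 12
```

```text
now plate mm [ 34.6 104.2] 9.3 t 6.05 F [-0.3 -0.7  0.4] | shift [-3.4 -4.2 -2.7] turn [-0.0012 -0.0021 -0.0014]
```

Call:
{"api": "jog_arm", "payload": {"increments": [{"tx": -1,"ty": 0,"tz": -2,"wx": 0,"wy": 0,"wz": 0,"gripper": 0},{"tx": -2,"ty": -2,"tz": -2,"wx": 0,"wy": 0,"wz": 0,"gripper": 0},{"tx": -2,"ty": -5,"tz": -2,"wx": 0,"wy": 0,"wz": 0,"gripper": 0},{"tx": -2,"ty": -9,"tz": -2,"wx": 0,"wy": 0,"wz": 0,"gripper": 0},{"tx": -2,"ty": -13,"tz": -2,"wx": 0,"wy": 0,"wz": 0,"gripper": 0}]}}

```text
time: 6.47
position: [0.5875, 0.2725, 0.0131]
tool_rot: [0.008, 3.141, -0.0]
ft_force: [-0.2, 0.2, 0.4]
grip_width: 0.003
grip_force: 0.0
```

```bash
python3 go.py 38 70 12
```

```text
now plate mm [37.9 91.4] 13.1 t 6.47 F [-0.2  0.2  0.4] | shift [ -0.1 -21.4   1.1] turn [-0.0001  0.0001 -0.0012]
```

Call:
{"api": "jog_arm", "payload": {"increments": [{"tx": 0,"ty": -5,"tz": 1,"wx": 0,"wy": 0,"wz": 0,"gripper": 0},{"tx": 0,"ty": -10,"tz": 1,"wx": 0,"wy": 0,"wz": 0,"gripper": 0},{"tx": 0,"ty": -15,"tz": 1,"wx": 0,"wy": 0,"wz": 0,"gripper": 0},{"tx": 0,"ty": -20,"tz": 1,"wx": 0,"wy": 0,"wz": 0,"gripper": 0},{"tx": 0,"ty": -25,"tz": 1,"wx": 0,"wy": 0,"wz": 0,"gripper": 0}]}}

```text
time: 6.88
position: [0.5876, 0.248, 0.0124]
tool_rot: [0.007, 3.141, 0.001]
ft_force: [-0.6, 2.0, 1.3]
grip_width: 0.007
grip_force: 1.2
```

Call:
{"api": "jog_arm", "payload": {"increments": [{"tx": 0,"ty": -5,"tz": 0,"wx": 0,"wy": 0,"wz": 0,"gripper": 0},{"tx": 0,"ty": -10,"tz": 0,"wx": 0,"wy": 0,"wz": 0,"gripper": 0},{"tx": 0,"ty": -15,"tz": 0,"wx": 0,"wy": 0,"wz": 0,"gripper": 0},{"tx": 0,"ty": -20,"tz": 0,"wx": 0,"wy": 0,"wz": 0,"gripper": 0},{"tx": 0,"ty": -25,"tz": 0,"wx": 0,"wy": 0,"wz": 0,"gripper": 0}]}}

```text
time: 7.3
position: [0.5875, 0.2231, 0.0124]
tool_rot: [0.007, 3.141, 0.001]
ft_force: [0.3, 2.9, 2.5]
grip_width: 0.009
grip_force: 1.3
```

```bash
python3 go.py 38 -60 12
python3 - <<'E'
import cv2
from fit import *
im=vision.get_image('side');a=im['color'][140:270,250:380]
cv2.imwrite('pics/s3.png',cv2.resize(a,None,fx=4.6,fy=4.6,interpolation=cv2.INTER_CUBIC))
E
```

```text
now plate mm [38.1 42. ] 12.4 t 7.3 F [0.3 2.9 2.5] | shift [   0.  -102.     0.3] turn [ 0.0007  0.0005 -0.001 ]
```

View pics/s3.png

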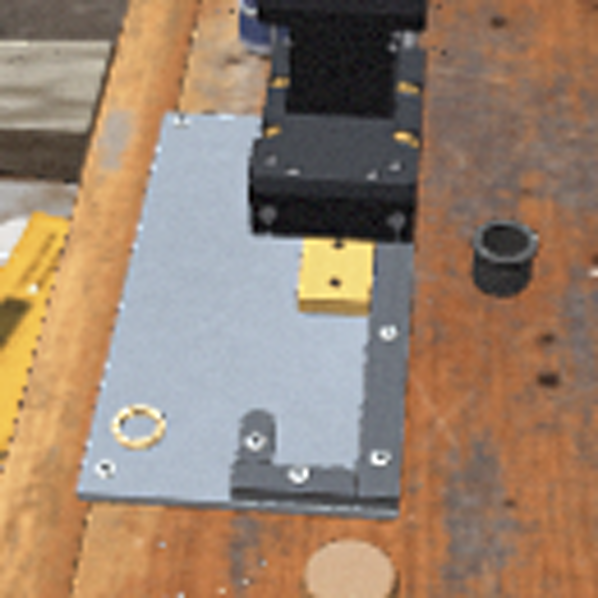

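Side view: the blank is sliding along the fence and still flush, with its leading edge at row ~303. I'll continue.

Call:
{"api": "jog_arm", "payload": {"increments": [{"tx": 0,"ty": -6,"tz": 0,"wx": 0,"wy": 0,"wz": 0,"gripper": 0},{"tx": 0,"ty": -12,"tz": 0,"wx": 0,"wy": 0,"wz": 0,"gripper": 0},{"tx": 0,"ty": -18,"tz": 0,"wx": 0,"wy": 0,"wz": 0,"gripper": 0},{"tx": -0.5,"ty": -24,"tz": 0,"wx": 0,"wy": 0,"wz": 0,"gripper": 0},{"tx": -0.5,"ty": -30,"tz": 0,"wx": 0,"wy": 0,"wz": 0,"gripper": 0}]}}

```text
time: 7.77
position: [0.5874, 0.1924, 0.0119]
tool_rot: [-0.008, -3.141, 0.0]
ft_force: [0.0, 3.5, 1.8]
grip_width: 0.004
grip_force: 1.4
```

Call:
{"api": "jog_arm", "payload": {"increments": [{"tx": 0,"ty": -6,"tz": 0,"wx": 0,"wy": 0,"wz": 0,"gripper": 0},{"tx": 0,"ty": -12,"tz": 0,"wx": 0,"wy": 0,"wz": 0,"gripper": 0},{"tx": 0,"ty": -18,"tz": 0,"wx": 0,"wy": 0,"wz": 0,"gripper": 0},{"tx": -0.5,"ty": -24,"tz": 0,"wx": 0,"wy": 0,"wz": 0,"gripper": 0},{"tx": -0.5,"ty": -30,"tz": 0,"wx": 0,"wy": 0,"wz": 0,"gripper": 0}]}}

```text
time: 8.18
position: [0.5873, 0.1632, 0.0119]
tool_rot: [-0.007, -3.14, -0.001]
ft_force: [-1.6, 5.0, 2.5]
grip_width: 0.005
grip_force: 2.0
```

```bash
python3 go.py 38 -60 12
python3 - <<'E'
import cv2
from fit import *
im=vision.get_image('side');a=im['color'][140:270,250:380]
cv2.imwrite('pics/s4.png',cv2.resize(a,None,fx=4.6,fy=4.6,interpolation=cv2.INTER_CUBIC))
E
```

```text
now plate mm [ 38.1 -17.9] 11.9 t 8.18 F [-1.6  5.   2.5] | shift [  0.1 -42.1  -0.1] turn [ 0.0008 -0.0014 -0.0007]
```

View pics/s4.png

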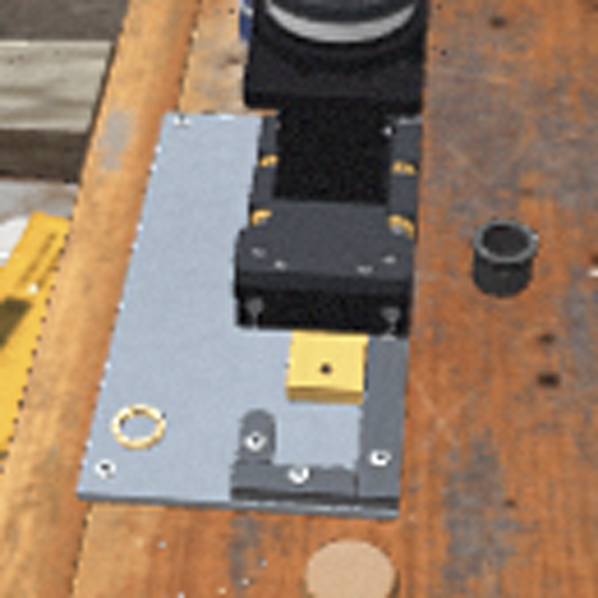

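Side view: the blank is flush to the fence and lined up with the pocket, clear of the keeper at column ~275. About 50 mm remain.

Call:
{"api": "jog_arm", "payload": {"increments": [{"tx": 0,"ty": -5,"tz": 0,"wx": 0,"wy": 0,"wz": 0,"gripper": 0},{"tx": 0,"ty": -10,"tz": 0,"wx": 0,"wy": 0,"wz": 0,"gripper": 0},{"tx": 0,"ty": -14,"tz": 0,"wx": 0,"wy": 0,"wz": 0,"gripper": 0},{"tx": 0,"ty": -18,"tz": 0,"wx": 0,"wy": 0,"wz": 0,"gripper": 0},{"tx": 0,"ty": -22,"tz": 0,"wx": 0,"wy": 0,"wz": 0,"gripper": 0}]}}

```text
time: 8.65
position: [0.5874, 0.1409, 0.0118]
tool_rot: [-0.007, -3.141, -0.0]
ft_force: [-2.3, 3.4, 1.3]
grip_width: 0.006
grip_force: 1.8
```

Call:
{"api": "jog_arm", "payload": {"increments": [{"tx": 0,"ty": -4,"tz": 0,"wx": 0,"wy": 0,"wz": 0,"gripper": 0},{"tx": 0,"ty": -8,"tz": 0,"wx": 0,"wy": 0,"wz": 0,"gripper": 0},{"tx": 0,"ty": -12,"tz": 0,"wx": 0,"wy": 0,"wz": 0,"gripper": 0},{"tx": 0,"ty": -15,"tz": 0,"wx": 0,"wy": 0,"wz": 0,"gripper": 0},{"tx": 0,"ty": -18,"tz": 0,"wx": 0,"wy": 0,"wz": 0,"gripper": 0}]}}

```text
time: 9.07
position: [0.5883, 0.1217, 0.012]
tool_rot: [0.008, 3.141, -0.002]
ft_force: [-2.0, 2.2, -0.7]
grip_width: 0.004
grip_force: 0.8
```

Call:
{"api": "jog_arm", "payload": {"increments": [{"tx": 0,"ty": -2,"tz": 0,"wx": 0,"wy": 0,"wz": 0,"gripper": 0},{"tx": 0,"ty": -4,"tz": 0,"wx": 0,"wy": 0,"wz": 0,"gripper": 0},{"tx": 0,"ty": -5,"tz": 0,"wx": 0,"wy": 0,"wz": 0,"gripper": 0},{"tx": 0,"ty": -6,"tz": 0,"wx": 0,"wy": 0,"wz": 0,"gripper": 0},{"tx": 0,"ty": -7,"tz": 0,"wx": 0,"wy": 0,"wz": 0,"gripper": 0}]}}

```text
time: 9.48
position: [0.5884, 0.1167, 0.0123]
tool_rot: [0.007, 3.14, 0.002]
ft_force: [0.1, 3.8, -0.5]
grip_width: 0.005
grip_force: 1.8
```

```bash
python3 go.py 38 -68 12
```

```text
now plate mm [ 39.4 -64.4] 12.3 t 9.48 F [ 0.1  3.8 -0.5] | shift [ 1.4 -3.6  0.3] turn [ 0.001   0.0014 -0.0009]
```

Call:
{"api": "jog_arm", "payload": {"increments": [{"tx": 0,"ty": -0.7,"tz": 0,"wx": 0,"wy": 0,"wz": 0,"gripper": 0},{"tx": 0,"ty": -1.3,"tz": 0,"wx": 0,"wy": 0,"wz": 0,"gripper": 0},{"tx": 0,"ty": -2,"tz": 0,"wx": 0,"wy": 0,"wz": 0,"gripper": 0},{"tx": 0,"ty": -2.5,"tz": 0,"wx": 0,"wy": 0,"wz": 0,"gripper": 0},{"tx": 0,"ty": -3,"tz": 0,"wx": 0,"wy": 0,"wz": 0,"gripper": 0}]}}

```text
time: 9.9
position: [0.5883, 0.1166, 0.0126]
tool_rot: [0.004, 3.14, 0.006]
ft_force: [0.7, 8.8, -1.3]
grip_width: 0.006
grip_force: 4.1
```

```bash
python3 go.py 38 -68 12
```

```text
now plate mm [ 39.4 -64.5] 12.6 t 9.9 F [ 0.7  8.8 -1.3] | shift [ 1.4 -3.5  0.6] turn [0.0039 0.0018 0.0009]
```

Call:
{"api": "jog_arm", "payload": {"increments": [{"tx": 0,"ty": -1,"tz": 0,"wx": 0,"wy": 0,"wz": 0,"gripper": 0},{"tx": 0,"ty": -2,"tz": 0,"wx": 0,"wy": 0,"wz": 0,"gripper": 0},{"tx": 0,"ty": -3,"tz": 0,"wx": 0,"wy": 0,"wz": 0,"gripper": 0},{"tx": 0,"ty": -3,"tz": 0,"wx": 0,"wy": 0,"wz": 0,"gripper": 0},{"tx": 0,"ty": -3,"tz": 0,"wx": 0,"wy": 0,"wz": 0,"gripper": 0}]}}

```text
time: 10.32
position: [0.5883, 0.1165, 0.0129]
tool_rot: [0.002, 3.139, 0.011]
ft_force: [1.1, 12.1, -0.8]
grip_width: 0.005
grip_force: 5.9
```

Call:
{"api": "jog_arm", "payload": {"increments": [{"tx": 0,"ty": 3,"tz": 0,"wx": 0,"wy": 0,"wz": 0,"gripper": 0},{"tx": 0,"ty": 10,"tz": 0,"wx": 0,"wy": 0,"wz": 0,"gripper": 0},{"tx": 0,"ty": 20,"tz": 0,"wx": 0,"wy": 0,"wz": 0,"gripper": 0},{"tx": 0,"ty": 35,"tz": -15,"wx": 0,"wy": 0,"wz": 0,"gripper": 0},{"tx": 0,"ty": 55,"tz": -40,"wx": 0,"wy": 0,"wz": 0,"gripper": 0}]}}

```text
time: 10.73
position: [0.5858, 0.1624, 0.0495]
tool_rot: [-0.013, -3.136, 0.007]
ft_force: [0.2, 0.5, -0.3]
grip_width: 0.002
grip_force: 0.0
```

```bash
python3 go.py 5 -67 60
python3 - <<'E'
import cv2
from fit import *
im=vision.get_image('side');a=im['color'][215:260,265:345]
b=vision.get_image('top')['color'][165:235,345:445]
A=cv2.resize(a,None,fx=7,fy=7,interpolation=cv2.INTER_CUBIC);B=cv2.resize(b,(560,280),interpolation=cv2.INTER_CUBIC)
B=cv2.resize(b[:,10:],(560,280),interpolation=cv2.INTER_CUBIC) if 0 else cv2.resize(b,(400,280),interpolation=cv2.INTER_CUBIC)
B=cv2.copyMakeBorder(B,0,0,0,160,cv2.BORDER_CONSTANT)
cv2.imwrite('pics/f1.png',np.vstack([A,B])[:600])
E
```

```text
now plate mm [ 36.6 -18.7] 49.5 t 10.73 F [ 0.2  0.5 -0.3] | shift [ 31.5 -48.4 -10.1] turn [-0.0046 -0.006  -0.0043]
```

View pics/f1.png

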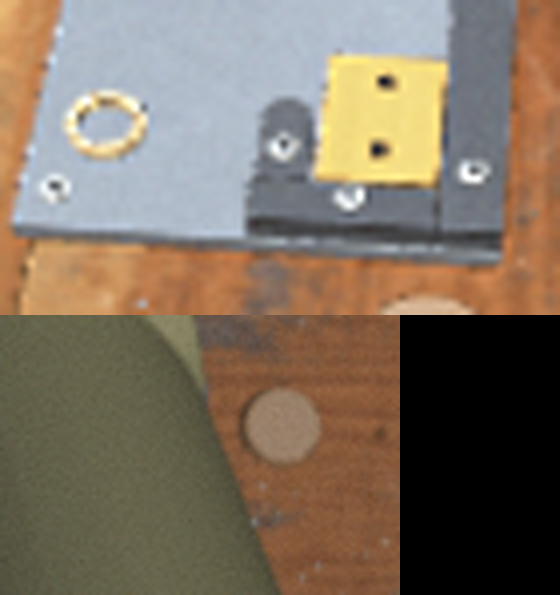

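View: the blank sits in the pocket, with its end on the stop and its right edge along the fence at columns 437–448. The ring and puck are undisturbed. I'll give the protruding part a gentle nudge towards the fence to make sure it's snug.

Call:
{"api": "jog_arm", "payload": {"increments": [{"tx": 20,"ty": -5,"tz": 0,"wx": 0,"wy": 0,"wz": 0,"gripper": 0},{"tx": 40,"ty": -20,"tz": 0,"wx": 0,"wy": 0,"wz": 0,"gripper": 0},{"tx": 46,"ty": -42,"tz": 0,"wx": 0,"wy": 0,"wz": 0,"gripper": 0},{"tx": 46,"ty": -56,"tz": 0,"wx": 0,"wy": 0,"wz": 0,"gripper": 0},{"tx": 46,"ty": -56,"tz": 0,"wx": 0,"wy": 0,"wz": 0,"gripper": 0}]}}

```text
time: 11.25
position: [0.5412, 0.1043, 0.0516]
tool_rot: [-0.016, -3.141, 0.005]
ft_force: [-0.1, -0.4, -0.8]
grip_width: 0.005
grip_force: 0.0
```

```bash
python3 go.py -9 -76 13
```

```text
now plate mm [ -7.7 -77. ] 51.6 t 11.25 F [-0.1 -0.4 -0.8] | shift [ 1.2  1.1 38.6] turn [-0.0031 -0.0008 -0.0064]
```

Call:
{"api": "jog_arm", "payload": {"increments": [{"tx": 1,"ty": 1,"tz": 12,"wx": 0,"wy": 0,"wz": -0.005,"gripper": 0},{"tx": 1,"ty": 1,"tz": 24,"wx": 0,"wy": 0,"wz": -0.005,"gripper": 0},{"tx": 1,"ty": 1,"tz": 34,"wx": 0,"wy": 0,"wz": -0.005,"gripper": 0},{"tx": 1,"ty": 1,"tz": 38,"wx": 0,"wy": 0,"wz": -0.005,"gripper": 0},{"tx": 1,"ty": 1,"tz": 38,"wx": 0,"wy": 0,"wz": -0.005,"gripper": 0}]}}

```text
time: 11.67
position: [0.5392, 0.1107, 0.0117]
tool_rot: [0.002, -3.138, 0.002]
ft_force: [0.1, -0.6, -0.1]
grip_width: 0.009
grip_force: 0.0
```

```bash
python3 go.py 8.5 -76 13
```

```text
now plate mm [ -9.8 -70.5] 11.7 t 11.67 F [ 0.1 -0.6 -0.1] | shift [-18.2  -5.6  -1.3] turn [-0.0012 -0.0038  0.0052]
```

Call:
{"api": "jog_arm", "payload": {"increments": [{"tx": -4,"ty": -2,"tz": -1,"wx": 0,"wy": 0,"wz": 0,"gripper": 0},{"tx": -8,"ty": -2,"tz": -1,"wx": 0,"wy": 0,"wz": 0,"gripper": 0},{"tx": -11,"ty": -2,"tz": -1,"wx": 0,"wy": 0,"wz": 0,"gripper": 0},{"tx": -13,"ty": -2,"tz": -1,"wx": 0,"wy": 0,"wz": 0,"gripper": 0},{"tx": -15,"ty": -2,"tz": -1,"wx": 0,"wy": 0,"wz": 0,"gripper": 0}]}}

```text
time: 12.08
position: [0.5565, 0.1084, 0.0155]
tool_rot: [-0.0, 3.141, 0.0]
ft_force: [0.5, 0.6, -0.2]
grip_width: 0.001
grip_force: 0.0
```

```bash
python3 go.py 8.5 -76 13
```

```text
now plate mm [  7.5 -72.8] 15.5 t 12.08 F [ 0.5  0.6 -0.2] | shift [-0.9 -3.2  2.5] turn [0.0003 0.0009 0.0037]
```

Call:
{"api": "jog_arm", "payload": {"increments": [{"tx": 0,"ty": -1,"tz": 2,"wx": 0,"wy": 0,"wz": 0,"gripper": 0},{"tx": -0.7,"ty": -1,"tz": 2,"wx": 0,"wy": 0,"wz": 0,"gripper": 0},{"tx": -1.4,"ty": -1,"tz": 2,"wx": 0,"wy": 0,"wz": 0,"gripper": 0},{"tx": -2.1,"ty": -1,"tz": 2,"wx": 0,"wy": 0,"wz": 0,"gripper": 0},{"tx": -3,"ty": -1,"tz": 2,"wx": 0,"wy": 0,"wz": 0,"gripper": 0}]}}

```text
time: 12.5
position: [0.5574, 0.1073, 0.0128]
tool_rot: [0.0, -3.139, 0.0]
ft_force: [-5.0, -0.1, 2.7]
grip_width: 0.003
grip_force: 2.4
```

```bash
python3 go.py 8.5 -76 13
```

```text
now plate mm [  8.5 -73.9] 12.8 t 12.5 F [-5.  -0.1  2.7] | shift [-0.  -2.1 -0.2] turn [-0.0002 -0.0029  0.0039]
```

Contact came at x = 8.5, the same reading as on the fence before, so it's snug. Retreating for a final look.

Call:
{"api": "jog_arm", "payload": {"increments": [{"tx": 3,"ty": 0,"tz": 0,"wx": 0,"wy": 0,"wz": 0,"gripper": 0},{"tx": 10,"ty": 1,"tz": 0,"wx": 0,"wy": 0,"wz": 0,"gripper": 0},{"tx": 17,"ty": 3,"tz": -5,"wx": 0,"wy": 0,"wz": 0,"gripper": 0},{"tx": 20,"ty": 8,"tz": -30,"wx": 0,"wy": 0,"wz": 0,"gripper": 0},{"tx": 20,"ty": 15,"tz": -65,"wx": 0,"wy": 0,"wz": 0,"gripper": 0}]}}

```text
time: 12.92
position: [0.5347, 0.1214, 0.076]
tool_rot: [-0.001, -3.135, 0.004]
ft_force: [1.3, 0.2, 0.6]
grip_width: 0.005
grip_force: 0.0
```

Call:
{"api": "jog_arm", "payload": {"increments": [{"tx": 0,"ty": 30,"tz": -20,"wx": 0,"wy": 0,"wz": 0,"gripper": 0},{"tx": 5,"ty": 65,"tz": -35,"wx": 0,"wy": 0,"wz": 0,"gripper": 0},{"tx": 10,"ty": 100,"tz": -50,"wx": 0,"wy": 0,"wz": 0,"gripper": 0},{"tx": 15,"ty": 135,"tz": -60,"wx": 0,"wy": 0,"wz": 0,"gripper": 0},{"tx": 20,"ty": 170,"tz": -70,"wx": 0,"wy": 0,"wz": 0,"gripper": 0}]}}

```text
time: 13.33
position: [0.518, 0.2942, 0.1499]
tool_rot: [-0.0, 3.14, 0.002]
ft_force: [0.6, -0.6, -0.2]
grip_width: 0.01
grip_force: 0.0
```

Run:
```python
import cv2
from fit import *
im=vision.get_image('side');a=im['color'][215:260,265:345]
b=vision.get_image('top')['color'][165:259,345:437]
A=cv2.resize(a,(480,270),interpolation=cv2.INTER_CUBIC);B=cv2.resize(b,(480,480),interpolation=cv2.INTER_CUBIC)
cv2.imwrite('pics/f2.png',np.vstack([A,B])[:600])
for t in ('ring_blank','loupe','beeswax_puck','phial'):
    print(t,[(np.round(r['bbox']),round(r['conf'],2)) for r in vision.spot_in('side',t)[:1]])
```

```text
ring_blank []
loupe [(array([353., 188., 365., 206.]), 0.48)]
beeswax_puck [(array([316., 256., 335., 275.]), 0.76)]
phial [(array([301., 133., 313., 151.]), 0.7)]
```

View pics/f2.png

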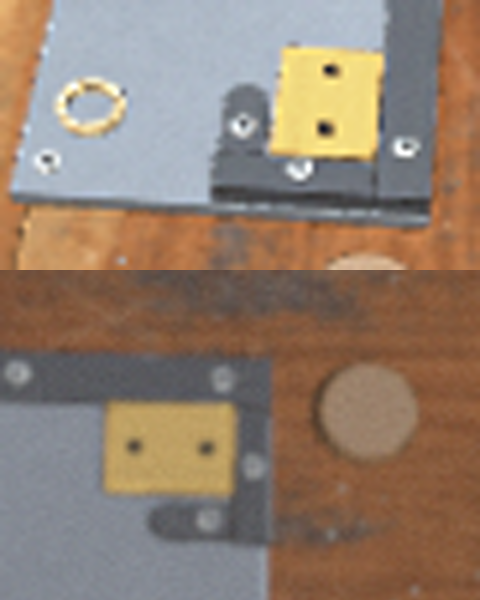

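Both views show the blank square, touching the fence (top view, row ~402) and the stop (column ~236). The bystanders are unmoved, so I'm handing in.

```bash
python3 -c "
from bench import ctrl;print(ctrl.close_job())"
```

```text
the job is handed in; nothing more can be done
None
```

The blank was pushed flat against the fence, then slid along it into the corner pocket, and the final pictures show it snug against both fence and stop, with the ring, loupe, puck and jar where they were; handed in at about 13.5 s (no verdict was returned).

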